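Move the check gauge to the other gas line

TASK

The plug-in pressure gauge is locked in the red push-fit gas outlet; it is needed on the blue line. Press in the red outlet's release collar by its thumb tab so that the gauge springs up free, lift it out, and push it straight down into the blue outlet until it clicks home and stays locked by itself. Feel for the end stop instead of ramming it (about 30 newtons is the most that the stem, the outlets or the red collar should take) and leave the bottles and other things on the bar where they stand.

Things in the scene. Friction and masses are not known exactly. Their poses are not given: they have to be found in the camera images.
- gauge: plug-in pressure gauge, about 0.2 kg, 122 mm tall. Origin: tip of its stem; z runs up the stem to the dial; the white dial faces its -x. Stem 16 mm wide: tapered tip (9 mm wide, 6 mm high), bead to z 12, groove (10 mm wide) z 12 to 19, shank to z 72, hexagon 29 mm wide z 72 to 82, case above. Starts locked in the red outlet, tip 32 mm above the bar, dial within 0.4 rad of the tab's side.
- nose: brass nose at the very tip of the gauge's stem, 9 mm wide, which pushes the valve open; origin and axes as the gauge's.
- gauge_dial (a point): centre of the gauge's round black case, 102 mm above the stem's tip; a flat drum 40 mm across and 24 mm thick (along the gauge's x): grip it across its two flat faces. Pressing the red collar down lets the outlet's spring lift the gauge about 15 mm; it then stands loose in the bore, leaning a few degrees, and can be lifted out.
- outlet_red: push-fit gas outlet with red collar, fixed on the bar; holds the gauge at the start. Origin: under its flange's centre, on the bar; z up the bore, the collar's thumb tab points to its -x. Flange 76 mm wide, barrel 38 mm wide up to z 76 mm, where the bore (17.2 mm) flares to 22 mm; above it the release collar: ring 45 mm wide, 23 mm hole, top at z 100 mm.
- outlet_blue: push-fit gas outlet with blue collar, fixed on the bar; empty at the start, the gauge belongs here. Origin: under its flange's centre, on the bar; z up the bore, the collar's thumb tab points to its -x. Flange 76 mm wide, barrel 38 mm wide up to z 76 mm, where the bore (17.2 mm) flares to 22 mm; above it the release collar: ring 45 mm wide, 23 mm hole, top at z 88 to 100 mm.
- mouth_blue (a point): centre of the blue bore's mouth, 76 mm above the bar. Its sprung valve and catches (and collar) sit up to 12 mm deeper from start to start, unmeasured: the stem's tip meets the valve 35 to 47 mm above the bar (4.5 N, rising to 10 N, catches a few N more), 15 mm on the catches snap into its groove, 1 mm further it ends hard. Not locked, it springs back up to where it met the valve.
- tab_red (a point): where to press the red collar: thumb pad on top of its tab, 100 mm above the bar when up, 60 mm from the outlet's axis on its -x side; tab 22 mm wide, 5 mm thick, ending 72 mm from the axis. Goes down 5 mm with the collar.
- collar_red (a joint): red release collar: 0 = up, catches shut; 0.005 m = pressed fully down, catches open. Spring 2 N (up) to 4.5 N (down), a few N more while the catches bear load. Collar and catches move together; let go, it springs back.
- barrel_red: the red outlet's barrel: walls of the bore and its flared mouth; origin and axes as the outlet's.
- barrel_blue: the blue outlet's barrel: walls of the bore and its flared mouth; origin and axes as the outlet's.
- bottle_a: loose half-bottle of red wine at the back right, 58 mm wide, 235 mm tall; bystander, origin under its middle.
- match_box: matchbox near the votive light at the back centre, 36 x 54 x 15 mm; bystander, origin under its middle.
- price_stand: card in a wooden stand at the back, 25 x 62 x 88 mm; bystander, origin under its middle.

How it is judged:
By the outcome, as a careful person would: the job done as asked, in the order asked, and still so for the second after the job is handed in, with the robot touching nothing.
It also fails if it takes over 72 s, if anything falls off the work surface, if the arm or the gripper's body presses on something with over 40 N, if the wrist force passes 120 N, or if a joint passes its speed limit or range.

ROBOT

A 7-joint arm with a two-finger parallel gripper is mounted at the origin on a cart in front of the work surface, level with it; the furniture and walls round the work are solid. World frame = base frame: x ahead of the robot, y to its left, z up, the work surface at z = 0. Lengths are in m, angles in rad, forces in N, time in s.
With the tool pointing down it reaches from about 0.35 to 0.9 m from the base axis. Payload 8.1 kg.
Tool frame: the origin (TCP) lies midway between the tips of the shut fingers; the grasp point (between the pads) lies 19 mm behind it; z points along the fingers, y is the line along which they close (so a half turn about z gives the same grasp; the last joint's range is limited). The gripper opens to 92 mm and grips with 3 to 60 N. Pads are 19 mm wide; open, the fingers measure 130 mm over their backs; the gripper's body (75 mm by 190 mm) begins 47 mm behind the grasp point.
Start: joints at [1.026, 0.434, 0.025, 1.573, -0.012, 1.134, -0.075], TCP at [0.267, -0.565, 0.227] pointing down, gripper open.
Joint ranges: [-2.62, 2.62], [-0.44, 2.09], [-1.27, 1.32], [0.08, 2.57], [-1.32, 4.46], [0.12, 2], [-2.74, 2.74]. Speed limits (rad/s): [2.22, 2.22, 3.01, 3.01, 3.14, 3.14, 3.14].

INTERFACE

Orientations are given as a rotation vector (axis times angle).
In Python, from cell import readout, get_image, calibration, ticket gives the robot as it stands. The module is installed in compiled form; this text tells all that it offers.
- The arm moves only by the tool move_arm, never from a script. Its argument "series" is a list of rows, each a list of 6 numbers: the shift along the world's x, y, z as a fraction of full scale, then the turn, a rotation vector about the world's x, y, z as a fraction of full scale. A call has 1 to 5 rows; each row is the pose to reach, as a shift and turn from the pose commanded when the call began; what a row does not reach only later rows make up. Full scale, the value 1, is 0.75 m for a shift and 60 degrees for a turn. A row lasts 1/10 s, in which the tool goes at most 50 mm and 8.59 degrees, less where a joint would pass 70% of its speed; a pose out of reach is approached as far as the arm can. A call with a number of a shift or a turn outside -1 to 1 is refused whole. A call with a gripper value outside its range is refused whole. "claw" is the opening, from -1 (shut) to 1 (fully open), so that 0 is half open, set as the call begins (left out, the last holds). The fingers move at their own pace and stop on an object; "squeeze" is the grip in N (left out, the last holds). Time passes only in rows, so rows that repeat a pose let the fingers close. It gives the time, the measured TCP pose, the force, the opening and the grip force at its end, in the units of the state.
- readout.observe(): the state, without advancing time (a new reading comes with each control period).
- get_image(name): name is "scene" or "top" or "wrist"; returns (picture, depth): 420x560x3 uint8, red, green, blue; 420x560 float32, m along the optical axis (not along the pixel's ray), 0 where there is no reading.
- calibration(name): a dict with "fx", "fy", "cx", "cy" (pixels), "view" (4x4, takes a point from world to camera coordinates); the wrist camera has in their place "mount" (4x4, takes a point from camera to tool coordinates, whose origin is the TCP and whose axes are the flange's). Camera axes: x right, y down, z forward; pixel columns grow to the right and rows downward; lengths in m; the calibration is good to about 2 mm. A picture is of the moment at which its call begins: read the wrist's pose just before it. calibration takes no time and is no camera call.
- ticket.sign_off(): hands the job in; it is judged then, once.
The state is a dict: "clock": time; "joints": joint angles; "dq": joint speeds; "joint_efforts": joint torques, N m; "position": TCP position; "ee_rot": TCP orientation; "force": force on the tool from outside, world axes, zero at the start; "ft_torque": the same for the moment, N m; "width": opening from 0.0 (shut) to 1.0 (fully open); "gripper_force": force on a finger pad.
Only numpy, scipy, OpenCV 4.12 (cv2) and the standard library are available. Lean on these libraries where they do the work, as an engineer would, in place of code of your own. Each camera call takes 0.05 s, during which the arm holds its last target. There are 200 camera calls.

## Working session

There is one attempt and no reset: what is moved stays moved. The work goes in short steps, Python scripts to look and compute and a tool call to move; the robot and the scene stay as the last step left them, time stands still between calls to the robot, and variables do not carry over. Pictures are saved under pics/ and viewed, at most 10 in all, crops included, and the job is handed in when it is done.

Besides the shell and the picture viewer there is one more tool, called after "Call:" by a JSON object that holds its "name" and its "arguments", one argument or row to a line. move_arm: Moves the arm, as the interface text tells. Shift numbers are shares of 0.75 m and turn numbers shares of 60 degrees, none past 1 either way. Its arguments: {"type":"object","properties":{"series":{"type":"array"},"claw":{"type":"number"},"squeeze":{"type":"number"}},"required":["series"]}

```bash
mkdir -p pics; python3 - <<'E'
from cell import readout,get_image,calibration
import cv2,numpy as np
print(readout.observe())
for n in("scene","top"):
    p,d=get_image(n);cv2.imwrite(f"pics/{n}0.png",p[:,:,::-1]);np.savez(f"{n}0.npz",p=p,d=d)
    c=calibration(n);print(n,c)
print(calibration("wrist"))
E
```

```text
{'clock': 0.0, 'joints': array([ 1.02636543,  0.43523906,  0.02499192,  1.5740988 , -0.01159836,
        1.13398089, -0.07506824]), 'dq': array([ 8.90313308e-05, -3.31034325e-04,  2.28502441e-04, -9.01346692e-04,
        1.26062138e-03,  4.45629517e-05,  5.51110624e-04]), 'joint_efforts': array([-9.13487256e-04, -6.67846084e+01,  9.84486043e-01, -3.14454782e+01,
       -6.05652016e-02,  4.30011889e-02,  2.42978986e-04]), 'position': array([ 0.26696785, -0.56455208,  0.22593454]), 'ee_rot': array([-3.06379674e+00, -6.87982260e-01,  7.76169575e-04]), 'force': array([-0.6829312 , -0.29907355, -0.4375442 ]), 'ft_torque': array([-0.04110312,  0.00466759, -0.01901056]), 'gripper_force': 0.0, 'width': 1.0030182922356674}
scene {'fx': 459.03760270364376, 'fy': 459.03760270364376, 'cx': 281.8291555331518, 'cy': 210.11680145526748, 'view': array([[-0.71940896, -0.69436228, -0.01765689,  0.44859313],
       [-0.27827824,  0.31142121, -0.90861325,  0.27241509],
       [ 0.6364055 , -0.64875099, -0.41726513,  0.87516059],
       [ 0.        ,  0.        ,  0.        ,  1.        ]])}
top {'fx': 4
[... 199 characters left out ...]
9.79624885e-01, -3.82336737e-04, -2.00835601e-01,
         6.15658686e-01],
       [ 2.00835421e-01,  4.61728724e-04, -9.79624888e-01,
         9.30158813e-01],
       [ 0.00000000e+00,  0.00000000e+00,  0.00000000e+00,
         1.00000000e+00]])}
{'fx': 352.4616096149122, 'fy': 352.4616096149122, 'cx': 284.3870875337833, 'cy': 209.17796521544867, 'mount': array([[-1.18519552e-03, -9.51349158e-01, -3.08112602e-01,
         8.28526458e-02],
       [ 9.99999005e-01, -8.91940084e-04, -1.09261319e-03,
         2.03372695e-04],
       [ 7.64638660e-04, -3.08113591e-01,  9.51349268e-01,
        -1.57983064e-01],
       [ 0.00000000e+00,  0.00000000e+00,  0.00000000e+00,
         1.00000000e+00]])}
```

View pics/top0.png

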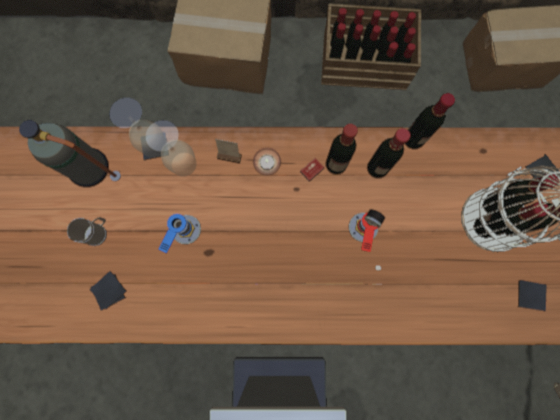

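View pics/scene0.png

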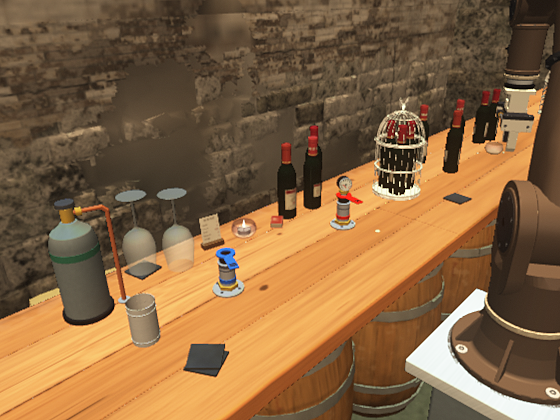

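The top view shows the red outlet at about (365,228) with its tab at (368,245) and the gauge case at (375,218). The blue collar is at (177,224) with its tab at (167,243). Both views show the outlets clear of other things nearby, and the nearest bottles are at (340,155) and (385,160).

```bash
cat > h.py <<'E'
import cv2,numpy as np
from scipy.spatial.transform import Rotation as R
from cell import readout,get_image,calibration
def cam(n,s=None):
    c=calibration(n);K=(c["fx"],c["fy"],c["cx"],c["cy"])
    if n!="wrist": T=np.linalg.inv(c["view"])
    else:
        A=np.eye(4);A[:3,:3]=R.from_rotvec(s["ee_rot"]).as_matrix();A[:3,3]=s["position"];T=A@c["mount"]
    return K,T
def cloud(d,K,T):
    v,u=np.mgrid[:d.shape[0],:d.shape[1]]
    P=np.stack([(u-K[2])/K[0]*d,(v-K[3])/K[1]*d,d],-1)
    return P@T[:3,:3].T+T[:3,3]
def onplane(uv,z,K,T):
    uv=np.atleast_2d(uv).astype(float)
    r=np.c_[(uv[:,0]-K[2])/K[0],(uv[:,1]-K[3])/K[1],np.ones(len(uv))]@T[:3,:3].T
    return T[:3,3]+r*((z-T[2,3])/r[:,2])[:,None]
def masks(p):
    h=cv2.cvtColor(p,cv2.COLOR_RGB2HSV);H,S,V=h[...,0],h[...,1],h[...,2]
    return {"red":((H<6)|(H>174))&(S>190)&(V>90),"blue":(H>100)&(H<125)&(S>150)&(V>80)}
E
python3 - <<'E'
from h import *
for n in("top","scene"):
    f=np.load(n+"0.npz");K,T=cam(n);W=cloud(f["d"],K,T)
    for k,m in masks(f["p"]).items():
        near=m&(np.hypot(W[...,0]-.6,W[...,1]-(-.2 if k=="red" else .23))<.12)&(W[...,2]<.12)
        P=W[near];print(n,k,len(P),P.min(0).round(3),P.max(0).round(3))
        Q=P[(P[:,2]>.09 if k=="red" else P[:,2]>.08)]
        print(np.percentile(P[:,2],[5,50,90,98]).round(3))
        c=Q.mean(0);u,s,vt=np.linalg.svd(Q[:,:2]-c[:2]);print(c.round(4),np.degrees(np.arctan2(vt[0,1],vt[0,0])).round(1))
        v,uu=np.where(near);print(uu.min(),uu.max(),v.min(),v.max())
f=np.load("top0.npz");p=f["p"][:,:,::-1]
a=cv2.resize(p[190:270,325:405],(400,400),interpolation=2);b=cv2.resize(p[190:270,145:225],(400,400),interpolation=2)
cv2.imwrite("pics/crop0.png",np.hstack([b,a]))
E
```

```text
top red 5 [ 0.513 -0.218  0.098] [ 0.571 -0.206  0.102]
[0.098 0.101 0.102 0.102]
[ 0.5499 -0.2126  0.1007] 176.9
367 372 225 250
top blue 313 [0.51  0.214 0.093] [0.595 0.269 0.103]
[0.097 0.099 0.101 0.102]
[0.556  0.2438 0.0991] 156.3
160 185 215 251
scene red 135 [ 0.512 -0.234  0.027] [ 0.599 -0.191  0.103]
[0.031 0.099 0.101 0.102]
[ 0.554  -0.2062  0.0988] 173.9
336 361 193 218
scene blue 252 [0.506 0.214 0.027] [0.595 0.272 0.101]
[0.031 0.098 0.1   0.1  ]
[0.5542 0.2445 0.0983] 154.7
216 238 248 283
```

View pics/crop0.png

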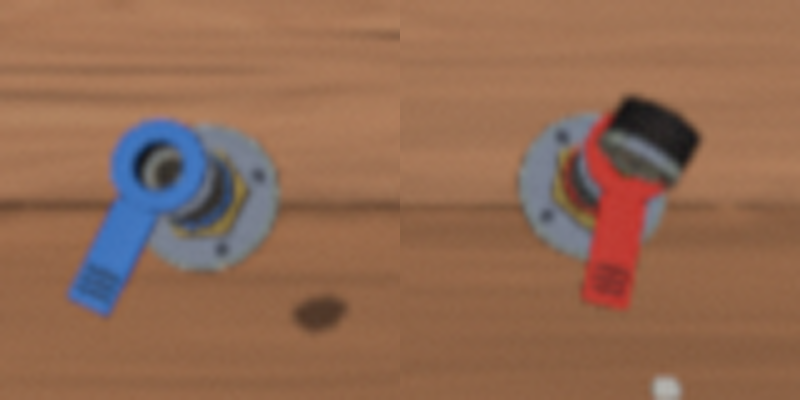

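The crop shows the blue ring centre at about (177,223) in the full image with its tab end at (163,251.5). The red tab's end is at (366.5,251), the red flange centre at (363,227.5), and the dial faces the lower left, close to the tab's side.

```bash
python3 - <<'E'
from h import *
f=np.load("top0.npz");K,T=cam("top");W=cloud(f["d"],K,T);p=f["p"]
B=onplane([[177,223],[163,251.5]],.1,K,T);print("blue ring, tab end",B.round(4),np.linalg.norm(B[1]-B[0]))
print("flange b",onplane([145+205/5,190+197/5],.008,K,T).round(4))
Rr=onplane([[366.5,251]],.1,K,T);F=onplane([325+192/5,190+187/5],.008,K,T);print("red tab end",Rr.round(4),"flange",F.round(4),np.linalg.norm((Rr-F)[0,:2]))
h=cv2.cvtColor(p,cv2.COLOR_RGB2HSV);m=((h[...,0]<5)|(h[...,0]>173))&(h[...,1]>150)
for n in("top","scene"):
    f=np.load(n+"0.npz");k,t=cam(n);w=cloud(f["d"],k,t);h=cv2.cvtColor(f["p"],cv2.COLOR_RGB2HSV)
    m=((h[...,0]<5)|(h[...,0]>173))&(h[...,1]>150)
    q=w[m&(np.hypot(w[...,0]-.56,w[...,1]+.21)<.1)&(w[...,2]>.094)&(w[...,2]<.106)];t_=q[q[:,0]<.56];print(n,"tab rect",len(t_),cv2.minAreaRect((t_[:,:2]*1000).astype(np.float32)),t_[:,2].mean())
    g=(np.hypot(w[...,0]-.59,w[...,1]+.21)<.06)&(w[...,2]>.115);q=w[g];print("gauge",len(q),q.min(0).round(3),q.max(0).round(3))
    tp=q[q[:,2]>.145] if n=="top" else q; print("rect",cv2.minAreaRect((tp[:,:2]*1000).astype(np.float32)))
    q=w[masks(f["p"])["blue"]&(w[...,2]>.09)];qt=q[q[:,0]<.555];print("blue tab rect",cv2.minAreaRect((qt[:,:2]*1000).astype(np.float32)))
    ob=[(w[(w[...,2]>.03)&(np.abs(w[...,0]-.66)<.06)&(np.abs(w[...,1]+y)<.03)]) for y in(.12,.16,.2,.24,.28)];print([(len(o),o.min(0).round(2)) if len(o) else 0 for o in ob])
E
```

```text
blue ring, tab end [[0.5754 0.2329 0.1   ]
 [0.5095 0.2614 0.1   ]] 0.07180903623544341
flange b [[0.5746 0.2331 0.008 ]]
red tab end [[ 0.5108 -0.2026  0.1   ]] flange [[ 0.5799 -0.2163  0.008 ]] 0.07043387453901857
top tab rect 193 ((536.8099975585938, -205.7806854248047), (21.03973960876465, 49.658145904541016), 77.6930923461914) 0.09938397292816924
gauge 257 [ 0.561 -0.236  0.116] [ 0.6   -0.192  0.157]
rect ((581.6351318359375, -215.36276245117188), (33.64302062988281, 24.893238067626953), 59.28805923461914)
blue tab rect ((535.0410766601562, 252.20054626464844), (18.878311157226562, 49.1088752746582), 69.40196990966797)
[(2, array([ 0.72, -0.15,  0.06])), (7, array([ 0.72, -0.15,  0.04])), (2, array([ 0.6 , -0.21,  0.1 ])), (304, array([ 0.71, -0.27,  0.03])), (211, array([ 0.71, -0.28,  0.03]))]
scene tab rect 59 ((535.5010986328125, -204.7918243408203), (21.037551879882812, 50.54282760620117), 77.64725494384766) 0.09921289330403979
gauge 184 [ 0.56  -0.231  0.116] [ 0.604 -0.19   0.155]
rect ((581.11328125, -215.80059814453125), (40.348873138427734, 35.25265121459961), 59.84025573730469)
blue tab rect ((195.75341796875, 508.35284423828125), (28.646757125854492, 910.0963134765625), 52.87639236450195)
[(28, array([ 0.72, -0.15,  0.03])), (54, array([ 0.72, -0.16,  0.03])), (5, array([ 0.6 , -0.22,  0.04])), (317, array([ 0.6 , -0.27,  0.03])), (178, array([ 0.71, -0.28,  0.03]))]
```

```bash
cat >> h.py <<'E'
def go(p,az,tilt=0,taz=167.7,lean=None):
    s=readout.observe();a,b=np.radians([az,taz])
    M=np.array([[np.cos(a),np.sin(a),0],[np.sin(a),-np.cos(a),0],[0,0,-1]])
    M=R.from_rotvec(np.radians(tilt)*np.array([-np.sin(b),np.cos(b),0]))*R.from_matrix(M)
    d=np.array(p)-s["position"];r=(M*R.from_rotvec(s["ee_rot"]).inv()).as_rotvec()
    print("t",s["clock"].__round__(2),"shift",(d/.75).round(4),"turn",(r/np.radians(60)).round(3),"mm",(np.linalg.norm(d)*1e3).round(1),"deg",np.degrees(np.linalg.norm(r)).round(1),"F",s["force"].round(1),"pos",s["position"].round(4))
E
python3 -c "
from h import *
go([.36,-.25,.24],-12.3,15)
go([.5204,-.2023,.13],-12.3,15)"
```

```text
t 0.1 shift [0.124  0.4195 0.0186] turn [ 0.028 -0.253 -0.623] mm 328.4 deg 40.4 F [0.7 0.5 0.6] pos [ 0.267  -0.5646  0.226 ]
t 0.1 shift [ 0.3379  0.4831 -0.1281] turn [ 0.028 -0.253 -0.623] mm 452.4 deg 40.4 F [0.7 0.5 0.6] pos [ 0.267  -0.5646  0.226 ]
```

Call:
{"name": "move_arm", "arguments": {
  "series": [
    [0.124,0.42,0.02,0.028,-0.253,-0.623],
    [0.124,0.42,0.02,0.028,-0.253,-0.623],
    [0.124,0.42,0.02,0.028,-0.253,-0.623],
    [0.124,0.42,0.02,0.028,-0.253,-0.623],
    [0.124,0.42,0.02,0.028,-0.253,-0.623]
  ],
  "claw": -1,
  "squeeze": 10
}}

```text
clock: 0.6
position: [0.3375, -0.3236, 0.2378]
ee_rot: [3.068, -0.341, 0.407]
force: [1.4, -0.1, 1.1]
width: 0.612
gripper_force: 0.0
```

```bash
python3 -c "
from h import *
go([.5204,-.2023,.14],-12.3,15);go([.40,-.22,.23],-12.3,15)"
```

```text
t 0.6 shift [ 0.2439  0.1617 -0.1304] turn [-0.     0.002  0.006] mm 240.3 deg 0.4 F [ 1.4 -0.1  1.1] pos [ 0.3375 -0.3236  0.2378]
t 0.6 shift [ 0.0834  0.1381 -0.0104] turn [-0.     0.002  0.006] mm 121.2 deg 0.4 F [ 1.4 -0.1  1.1] pos [ 0.3375 -0.3236  0.2378]
```

Call:
{"name": "move_arm", "arguments": {
  "series": [
    [0.08,0.14,-0.02,0,0,0],
    [0.15,0.155,-0.07,0,0,0],
    [0.2,0.155,-0.09,0,0,0],
    [0.23,0.155,-0.1,0,0,0],
    [0.23,0.155,-0.1,0,0,0]
  ]
}}

```text
clock: 1.1
position: [0.5129, -0.2068, 0.1619]
ee_rot: [3.07, -0.326, 0.404]
force: [-0.8, -0.5, 0.4]
width: 0.179
gripper_force: 0.0
```

Call:
{"name": "move_arm", "arguments": {
  "series": [
    [0,0,0,0,0,0],
    [0,0,0,0,0,0]
  ]
}}

```text
clock: 1.3
position: [0.51, -0.2087, 0.1623]
ee_rot: [3.07, -0.329, 0.401]
force: [-0.2, -0.4, 0.2]
width: 0.023
gripper_force: 0.0
```

```bash
python3 - <<'E'
from h import *
go([.5204,-.2023,.107],-12.3,15)
s=readout.observe();p,d=get_image("wrist");K,T=cam("wrist",s);w=cloud(d,K,T)
cv2.imwrite("pics/w1.png",p[:,:,::-1]);np.savez("w1.npz",p=p,d=d,T=T)
h=cv2.cvtColor(p,cv2.COLOR_RGB2HSV);m=((h[...,0]<6)|(h[...,0]>173))&(h[...,1]>150)&(np.hypot(w[...,0]-.56,w[...,1]+.21)<.1)&(w[...,2]>.094)&(w[...,2]<.106)
q=w[m];print(len(q),cv2.minAreaRect((q[q[:,0]<.55][:,:2]*1000).astype(np.float32)),q[:,2].mean())
E
```

```text
t 1.3 shift [ 0.0139  0.0086 -0.0737] turn [ 0.    -0.002 -0.001] mm 56.6 deg 0.1 F [-0.2 -0.4  0.2] pos [ 0.51   -0.2087  0.1623]
2833 ((531.7032470703125, -205.86575317382812), (21.104032516479492, 41.257568359375), 77.68647766113281) 0.09991888008094373
```

View pics/w1.png

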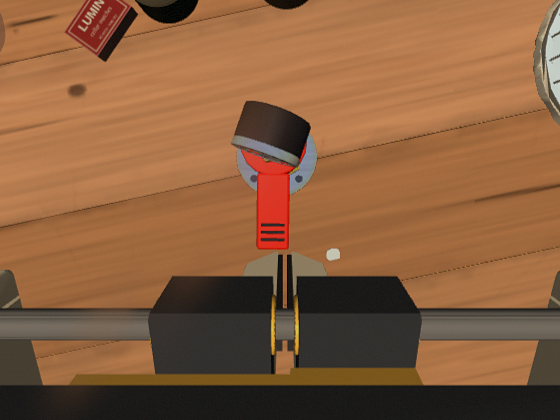

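The wrist view shows the fingers just short of the red tab, whose end is at (272,247), lined up with its pad. The gauge case stands at (270,130), clear of the gripper.

Call:
{"name": "move_arm", "arguments": {
  "series": [
    [0.014,0.007,-0.035,0,0,0],
    [0.014,0.007,-0.07,0,0,0],
    [0.014,0.007,-0.07,0,0,0],
    [0.014,0.007,-0.07,0,0,0]
  ]
}}

```text
clock: 1.75
position: [0.5199, -0.2049, 0.1112]
ee_rot: [3.068, -0.333, 0.403]
force: [1.1, 0.3, 0.7]
width: 0.005
gripper_force: 0.0
```

Call:
{"name": "move_arm", "arguments": {
  "series": [
    [0,0,-0.0027,0,0,0],
    [0,0,-0.0053,0,0,0],
    [0,0,-0.008,0,0,0],
    [0,0,-0.01,0,0,0]
  ]
}}

```text
clock: 2.15
position: [0.521, -0.2041, 0.1034]
ee_rot: [3.068, -0.33, 0.405]
force: [0.3, -0.2, -0.1]
width: 0.004
gripper_force: 0.0
```

Call:
{"name": "move_arm", "arguments": {
  "series": [
    [0,0,-0.0015,0,0,0],
    [0,0,-0.003,0,0,0],
    [0,0,-0.0045,0,0,0],
    [0,0,-0.006,0,0,0]
  ]
}}

```text
clock: 2.55
position: [0.5211, -0.204, 0.0988]
ee_rot: [3.069, -0.33, 0.404]
force: [-1.9, 0.1, 3.3]
width: 0.006
gripper_force: 1.7
```

Call:
{"name": "move_arm", "arguments": {
  "series": [
    [0,0,-0.001,0,0,0],
    [0,0,-0.002,0,0,0],
    [0,0,-0.003,0,0,0]
  ]
}}

```text
clock: 2.85
position: [0.5211, -0.2041, 0.0965]
ee_rot: [3.068, -0.33, 0.405]
force: [-3.2, 0.1, 7.5]
width: 0.005
gripper_force: 4.3
```

Call:
{"name": "move_arm", "arguments": {
  "series": [
    [0,0,-0.001,0,0,0],
    [0,0,-0.002,0,0,0],
    [0,0,-0.0025,0,0,0]
  ]
}}

```text
clock: 3.15
position: [0.5212, -0.2042, 0.0954]
ee_rot: [3.068, -0.33, 0.406]
force: [-7.0, 2.8, 19.6]
width: 0.003
gripper_force: 9.9
```

```bash
python3 - <<'E'
from h import *
s=readout.observe();print(s["force"],s["position"])
p,d=get_image("scene");cv2.imwrite("pics/s2.png",cv2.resize(p[130:250,290:430,::-1],None,fx=4,fy=4))
for n in("wrist","scene"):
    s=readout.observe();p,d=get_image(n);K,T=cam(n,s);w=cloud(d,K,T)
    g=(np.hypot(w[...,0]-.585,w[...,1]+.216)<.035)&(w[...,2]>.115)&(w[...,2]<.19);q=w[g];print(n,len(q),np.percentile(q,[2,50,98],axis=0).round(4))
E
```

```text
[-6.95267226  2.80218827 19.63707369] [ 0.5212118  -0.20415246  0.09542691]
wrist 10737 [[ 0.5639 -0.2349  0.1394]
 [ 0.5796 -0.2171  0.1665]
 [ 0.5959 -0.1988  0.1695]]Traceback (most recent call last):
  File "<stdin>", line 6, in <module>
    return _quantile_unchecked(
        a, q, axis, out, overwrite_input, method, keepdims, weights)
    return _ureduce(a,
                    func=_quantile_ureduce_func,
    ...<5 lines>...
                    overwrite_input=overwrite_input,
                    method=method)
    r = func(a, **kwargs)
    result = _quantile(arr,
                       quantiles=q,
    ...<2 lines>...
                       out=out,
                       weights=wgt)
    slices_having_nans = np.isnan(arr[-1, ...])
                                  ~~~^^^^^^^^^
IndexError: index -1 is out of bounds for axis 0 with size 0
```

The gauge's top has risen to 0.1695 m, so it is free. I'll let go of the tab and back off.

Call:
{"name": "move_arm", "arguments": {
  "series": [
    [-0.004,0.001,0.02,0,0,0],
    [-0.02,0.005,0.08,0,0,0],
    [-0.03,0.005,0.14,0,0,0],
    [-0.03,0.005,0.2,0,0,0],
    [-0.03,0.005,0.2,0,0,0]
  ],
  "claw": 1
}}

```text
clock: 3.8
position: [0.5015, -0.2012, 0.2509]
ee_rot: [3.064, -0.33, 0.419]
force: [0.9, -0.1, 0.1]
width: 0.392
gripper_force: 0.0
```

```bash
python3 - <<'E'
from h import *
go([.5,-.2155,.24],59)
for n in("wrist","top","scene"):
    s=readout.observe();p,d=get_image(n);K,T=cam(n,s);w=cloud(d,K,T)
    np.savez(n+"3.npz",p=p,d=d,T=T)
    g=(np.hypot(w[...,0]-.583,w[...,1]+.216)<.04)&(w[...,2]>.112)&(w[...,2]<.19);q=w[g]
    if len(q)<30: print(n,len(q));continue
    print(n,len(q),np.percentile(q,[1,50,99],axis=0).round(4).tolist())
    for lo,hi in((.152,.165),(.165,.175)):
        t=q[(q[:,2]>lo)&(q[:,2]<hi)]
        if len(t)>5: print(lo,len(t),cv2.minAreaRect((t[:,:2]*1000).astype(np.float32)),t.mean(0).round(4))
    h=cv2.cvtColor(p,cv2.COLOR_RGB2HSV);f=g&(h[...,2]>140)&(h[...,1]<90)
    t=w[f]
    if len(t)>20:
        c=t.mean(0);v=np.linalg.svd(t-c)[2][2];print("face",len(t),c.round(4),v.round(3))
p=np.load("wrist3.npz")["p"];cv2.imwrite("pics/w3.png",p[:,:,::-1])
E
```

```text
t 3.8 shift [-0.0019 -0.0191 -0.0145] turn [-0.108  0.255  1.18 ] mm 18.1 deg 72.8 F [ 0.9 -0.1  0.1] pos [ 0.5015 -0.2012  0.2509]
wrist 1935 [[0.5621, -0.2372, 0.1317], [0.579, -0.2169, 0.1656], [0.5974, -0.1967, 0.1698]]
0.152 689 ((580.9491577148438, -217.102294921875), (38.976280212402344, 24.962093353271484), 58.30767059326172) [ 0.579  -0.2179  0.1607]
0.165 1062 ((581.2993774414062, -216.59808349609375), (26.82618522644043, 25.101158142089844), 58.534481048583984) [ 0.5806 -0.217   0.1676]
face 126 [ 0.5727 -0.2119  0.1682] [ 0.596 -0.354  0.721]
top 272 [[0.5616, -0.2351, 0.1225], [0.5784, -0.2131, 0.1635], [0.5982, -0.1954, 0.1697]]
0.152 114 ((580.77001953125, -216.00238037109375), (37.898895263671875, 25.438936233520508), 59.15196228027344) [ 0.5801 -0.2134  0.1604]
0.165 104 ((581.3485717773438, -215.14703369140625), (27.41138458251953, 25.038562774658203), 62.340576171875) [ 0.5809 -0.2161  0.167 ]
scene 226 [[0.5617, -0.2265, 0.1136], [0.5743, -0.2086, 0.1483], [0.5981, -0.1939, 0.1683]]
0.152 70 ((577.0462036132812, -212.3076629638672), (39.89393615722656, 26.09661865234375), 38.92652130126953) [ 0.5768 -0.2083  0.1585]
0.165 23 ((580.93994140625, -213.97657775878906), (18.008590698242188, 33.26616668701172), 51.294639587402344) [ 0.5799 -0.2139  0.167 ]
face 105 [ 0.5707 -0.2104  0.1509] [-0.853  0.521  0.033]
```

View pics/w3.png

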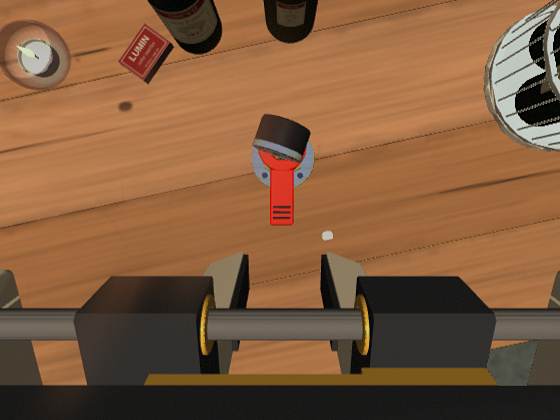

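The wrist view shows the gauge standing free in the red outlet (case at (280,138)), the collar back up, and the gripper opening.

Call:
{"name": "move_arm", "arguments": {
  "series": [
    [0,-0.019,0,-0.04,0.13,0.6],
    [0,-0.019,0,-0.04,0.13,0.6],
    [0,-0.019,0,-0.04,0.13,0.6],
    [0,-0.019,0,-0.04,0.13,0.6],
    [0,-0.019,0,-0.04,0.13,0.6]
  ],
  "claw": 1
}}

```text
clock: 4.45
position: [0.4979, -0.2144, 0.2421]
ee_rot: [-3.065, -0.659, -0.194]
force: [-0.3, -0.1, -0.3]
width: 0.958
gripper_force: 0.0
```

```bash
python3 -c "
from h import *
go([.581,-.2165,.24],58.5)"
```

```text
t 4.45 shift [ 0.1108 -0.0028 -0.0028] turn [-0.059  0.104  0.57 ] mm 83.2 deg 34.9 F [-0.3 -0.1 -0.3] pos [ 0.4979 -0.2144  0.2421]
```

Call:
{"name": "move_arm", "arguments": {
  "series": [
    [0.11,-0.003,-0.003,-0.059,0.104,0.57],
    [0.11,-0.003,-0.003,-0.059,0.104,0.57],
    [0.11,-0.003,-0.003,-0.059,0.104,0.57],
    [0.11,-0.003,-0.003,-0.059,0.104,0.57],
    [0.11,-0.003,-0.003,-0.059,0.104,0.57]
  ]
}}

```text
clock: 4.95
position: [0.5808, -0.2156, 0.2394]
ee_rot: [-2.739, -1.534, -0.003]
force: [0.3, 0.7, 0.6]
width: 1.0
gripper_force: 0.0
```

Call:
{"name": "move_arm", "arguments": {
  "series": [
    [0,0,0,0,0,0]
  ]
}}

```text
clock: 5.05
position: [0.5804, -0.2164, 0.2405]
ee_rot: [-2.746, -1.524, -0.006]
force: [-0.1, -0.1, -1.0]
width: 0.998
gripper_force: 0.0
```

```bash
python3 - <<'E'
from h import *
go([.581,-.2165,.134],58.5)
E
```

```text
t 5.05 shift [ 0.0008 -0.0002 -0.142 ] turn [-0.002  0.003  0.008] mm 106.5 deg 0.5 F [-0.1 -0.1 -1. ] pos [ 0.5804 -0.2164  0.2405]
```

Call:
{"name": "move_arm", "arguments": {
  "series": [
    [0.001,0,-0.05,-0.002,0.003,0.008],
    [0.001,0,-0.09,-0.002,0.003,0.008],
    [0.001,0,-0.12,-0.002,0.003,0.008],
    [0.001,0,-0.142,-0.002,0.003,0.008],
    [0.001,0,-0.142,-0.002,0.003,0.008]
  ]
}}

```text
clock: 5.55
position: [0.5793, -0.2168, 0.1331]
ee_rot: [-2.74, -1.534, 0.003]
force: [0.4, -0.3, 0.4]
width: 0.999
gripper_force: 0.0
```

Call:
{"name": "move_arm", "arguments": {
  "series": [
    [0,0,0,0,0,0],
    [0,0,0,0,0,0],
    [0,0,0,0,0,0],
    [0,0,0,0,0,0],
    [0,0,0,0,0,0]
  ],
  "claw": -1,
  "squeeze": 12
}}

```text
clock: 6.05
position: [0.5819, -0.2168, 0.1363]
ee_rot: [2.736, 1.539, 0.003]
force: [0.2, 0.1, -0.2]
width: 0.616
gripper_force: 0.0
```

Call:
{"name": "move_arm", "arguments": {
  "series": [
    [0,0,0,0,0,0],
    [0,0,0,0,0,0],
    [0,0,0,0,0,0]
  ],
  "squeeze": 35
}}

```text
clock: 6.35
position: [0.5817, -0.2167, 0.1358]
ee_rot: [2.737, 1.539, 0.002]
force: [-0.4, 0.8, 0.3]
width: 0.346
gripper_force: 0.0
```

```bash
python3 - <<'E'
from h import *
go([.581,-.2165,.134],58.5);s=readout.observe();print(s["width"],s["gripper_force"],s["ft_torque"])
E
```

```text
t 6.35 shift [-0.0009  0.0003 -0.0024] turn [ 0.001  0.002 -0.004] mm 1.9 deg 0.2 F [-0.4  0.8  0.3] pos [ 0.5817 -0.2167  0.1358]
0.34617908307237544 0.0 [ 0.00483142 -0.07758186 -0.00739851]
```

Call:
{"name": "move_arm", "arguments": {
  "series": [
    [0,0,0,0,0,0],
    [0,0,0,0,0,0],
    [0,0,0,0,0,0],
    [0,0,0,0,0,0]
  ],
  "squeeze": 35
}}

```text
clock: 6.75
position: [0.5816, -0.2168, 0.1358]
ee_rot: [2.737, 1.539, 0.002]
force: [-0.9, 0.8, 1.0]
width: 0.261
gripper_force: 35.0
```

Call:
{"name": "move_arm", "arguments": {
  "series": [
    [0,0,0.015,0,0,0],
    [0,0,0.035,0,0,0],
    [0,0,0.06,0,0,0],
    [0,0,0.09,0,0,0],
    [0,0,0.13,0,0,0]
  ]
}}

```text
clock: 7.25
position: [0.5807, -0.2165, 0.2337]
ee_rot: [2.738, 1.54, -0.001]
force: [1.0, 0.0, -1.1]
width: 0.258
gripper_force: 35.0
```

Call:
{"name": "move_arm", "arguments": {
  "series": [
    [0,0,0.02,0,0,0],
    [0,0,0.02,0,0,0],
    [0,0,0.02,0,0,0]
  ]
}}

```text
clock: 7.55
position: [0.5814, -0.2167, 0.2481]
ee_rot: [2.737, 1.539, 0.001]
force: [-0.0, 0.4, -2.0]
width: 0.259
gripper_force: 35.0
```

```bash
python3 - <<'E'
from h import *
go([.575,.233,.26],58.5)
for n in("scene","top"):
    p,d=get_image(n);np.savez(n+"4.npz",p=p,d=d);K,T=cam(n);w=cloud(d,K,T)
    if n=="scene":
        cv2.imwrite("pics/s4.png",cv2.resize(p[110:240,270:430,::-1],None,fx=4.5,fy=4.5))
E
```

```text
t 7.55 shift [-0.0085  0.5996  0.0158] turn [ 0.001  0.002 -0.004] mm 449.9 deg 0.2 F [-0.   0.4 -2. ] pos [ 0.5814 -0.2167  0.2481]
```

View pics/s4.png

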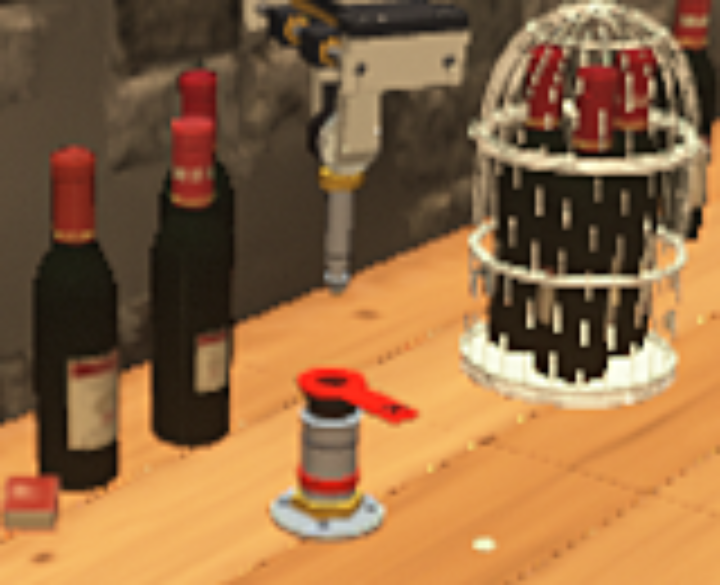

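The gauge is out of the red outlet and hangs nearly straight in the gripper, tip at about (345,174) in the scene image. Before crossing, I'll check the clearance round blue.

```bash
python3 - <<'E'
from h import *
for n in("scene","top"):
    f=np.load(n+"0.npz");K,T=cam(n);w=cloud(f["d"],K,T).reshape(-1,3)
    q=w[(w[:,2]>.13)&(w[:,2]<.45)&(np.hypot(w[:,0]-.575,w[:,1]-.233)<.2)]
    for lo in np.arange(-180,180,20):
        a=np.degrees(np.arctan2(q[:,1]-.233,q[:,0]-.575));t=q[(a>=lo)&(a<lo+20)]
        if len(t)>2: r=np.hypot(t[:,0]-.575,t[:,1]-.233);print(n,lo,len(t),r.min().round(3),t[:,2].max().round(2),t[r.argmin()].round(3))
f=np.load("scene4.npz");K,T=cam("scene");w=cloud(f["d"],K,T)
q=w[(np.hypot(w[...,0]-.581,w[...,1]+.2165)<.03)&(w[...,2]>.14)&(w[...,2]<.225)]
q=q[q[:,2]<.213];c=np.median(q,0);L=[np.r_[np.mean(q[(q[:,2]>z)&(q[:,2]<z+.012)],0),sum((q[:,2]>z)&(q[:,2]<z+.012))] for z in np.arange(.156,.206,.012)]
print(q[:,2].min(),np.round(L,4))
E
```

```text
scene -20 55 0.145 0.2 [0.72  0.23  0.201]
scene 0 247 0.137 0.2 [0.712 0.244 0.202]
top -20 163 0.144 0.2 [0.719 0.232 0.201]
top 0 561 0.139 0.21 [0.713 0.25  0.204]
0.16036010154700697 [[ 0.5778 -0.2124  0.1637 11.    ]
 [ 0.5787 -0.2131  0.1734 21.    ]
 [ 0.5763 -0.2127  0.1864 21.    ]
 [ 0.5773 -0.212   0.1983 26.    ]
 [ 0.5778 -0.2116  0.209  17.    ]]
```

Call:
{"name": "move_arm", "arguments": {
  "series": [
    [-0.0085,0.066,0.015,0,0,0],
    [-0.0085,0.13,0.015,0,0,0],
    [-0.0085,0.195,0.015,0,0,0],
    [-0.0085,0.26,0.015,0,0,0],
    [-0.0085,0.32,0.015,0,0,0]
  ]
}}

```text
clock: 8.15
position: [0.5743, 0.0255, 0.2585]
ee_rot: [2.737, 1.541, -0.001]
force: [1.4, 0.4, -1.5]
width: 0.259
gripper_force: 35.0
```

Call:
{"name": "move_arm", "arguments": {
  "series": [
    [0,0.066,0,0,0,0],
    [0,0.13,0,0,0,0],
    [0,0.19,0,0,0,0],
    [0,0.24,0,0,0,0],
    [0,0.28,0,0,0,0]
  ]
}}

```text
clock: 8.65
position: [0.574, 0.236, 0.2582]
ee_rot: [2.736, 1.543, -0.001]
force: [0.3, 0.1, -1.8]
width: 0.258
gripper_force: 35.0
```

Call:
{"name": "move_arm", "arguments": {
  "series": [
    [0,0,0,0,0,0],
    [0,0,0,0,0,0],
    [0,0,0,0,0,0]
  ]
}}

```text
clock: 8.95
position: [0.5754, 0.2317, 0.2586]
ee_rot: [2.737, 1.537, -0.001]
force: [0.2, -0.4, -1.8]
width: 0.262
gripper_force: 35.0
```

```bash
python3 - <<'E'
from h import *
go([.575,.233,.22],58.5)
s=readout.observe();p,d=get_image("scene");np.savez("scene5.npz",p=p,d=d)
cv2.imwrite("pics/s5.png",cv2.resize(p[150:310,150:300,::-1],None,fx=3.7,fy=3.7))
K,T=cam("scene");w=cloud(d,K,T);x,y,_=s["position"]
q=w[(np.hypot(w[...,0]-x,w[...,1]-y)<.03)&(w[...,2]>.15)&(w[...,2]<.24)]
for z in np.arange(.16,.226,.011):
    t=q[(q[:,2]>z)&(q[:,2]<z+.011)]
    if len(t): print(len(t),np.median(t,0).round(4),t.min(0).round(4),t.max(0).round(4))
s=readout.observe();p,d=get_image("wrist");np.savez("wrist5.npz",p=p,d=d,T=cam("wrist",s)[1])
E
```

```text
t 8.95 shift [-0.0005  0.0018 -0.0515] turn [ 0.002  0.001 -0.002] mm 38.7 deg 0.2 F [ 0.2 -0.4 -1.8] pos [0.5754 0.2317 0.2586]
1 [0.5716 0.231  0.1701] [0.5716 0.231  0.1701] [0.5716 0.231  0.1701]
29 [0.5701 0.2347 0.1781] [0.5661 0.2251 0.1715] [0.5757 0.24   0.1819]
24 [0.5702 0.2351 0.1879] [0.5651 0.2287 0.182 ] [0.5781 0.2394 0.1929]
35 [0.5694 0.2372 0.1988] [0.5649 0.2274 0.193 ] [0.577  0.2402 0.2039]
33 [0.5689 0.2358 0.2103] [0.5643 0.2268 0.2045] [0.5789 0.2396 0.2148]
33 [0.5692 0.2359 0.2207] [0.5657 0.2263 0.2152] [0.5793 0.2406 0.2257]
34 [0.5695 0.2367 0.2315] [0.5657 0.2265 0.226 ] [0.5758 0.2405 0.237 ]
```

View pics/s5.png

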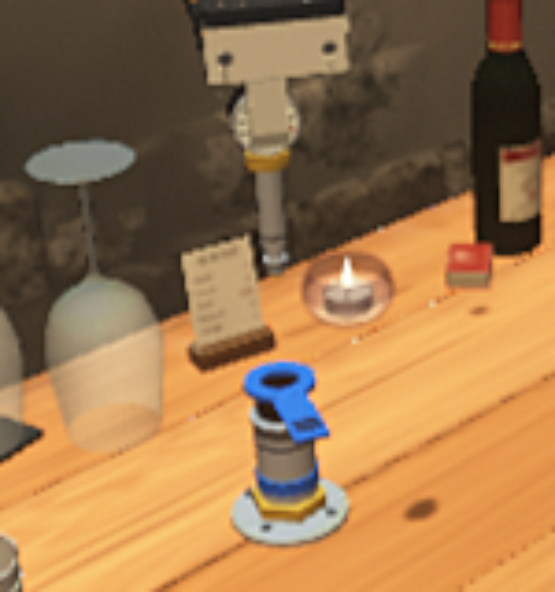

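The scene view shows the gauge hanging above the blue outlet, tip at about (224,222) in the full image and the ring centre at (226,253). I'll now measure the stem's lean and the ring centre.

```bash
python3 - <<'E'
from h import *
f=np.load("scene5.npz");p,d=f["p"],f["d"];K,T=cam("scene");w=cloud(d,K,T);V=np.linalg.inv(T)
pos=readout.observe()["position"]
def proj(P): c=np.atleast_2d(P)@V[:3,:3].T+V[:3,3];return np.c_[K[0]*c[:,0]/c[:,2]+K[2],K[1]*c[:,1]/c[:,2]+K[3]]
g=np.linalg.norm(w[...,:2]-pos[:2],axis=-1)<.03
rows=[]
for v in range(190,224):
    u=np.where(g[v]&(w[v,:,2]>.165)&(w[v,:,2]<.245))[0]
    if len(u): rows.append((v,u.min(),u.max(),len(u)))
    # subpixel by grey gradient
    print(rows[-1] if len(u) else None,end=' ')
for z in (.24,.17): print("\nvertical axis at TCP",proj([pos[0],pos[1],z]))
b=masks(p)["blue"]&(w[...,2]>.09)
print("ring expected",proj([.575,.233,.1]))
f=np.load("wrist5.npz");p,d,Tw=f["p"],f["d"],f["T"];Kw,_=cam("top");Kw=tuple(calibration("wrist")[k] for k in("fx","fy","cx","cy"));ww=cloud(d,Kw,Tw)
b=masks(p)["blue"];q=ww[b&(ww[...,2]>.09)];print("wrist blue",len(q),q.min(0).round(4),q.max(0).round(4))
q=q[:,:2];
t=np.array([-.918,.397])
tb=q[(q-[.575,.233])@t>.03];print(cv2.minAreaRect((tb*1000).astype(np.float32)))
r=q[(q-[.575,.233])@t<.015]
if len(r)>20:print("ring enclosing",cv2.minEnclosingCircle((r*1000).astype(np.float32)),len(r))
cv2.imwrite("pics/w5.png",p[:,:,::-1])
E
```

```text
None None None None (194, np.int64(216), np.int64(227), 4) (195, np.int64(216), np.int64(226), 9) (196, np.int64(217), np.int64(225), 9) (197, np.int64(219), np.int64(225), 7) (198, np.int64(219), np.int64(225), 7) (199, np.int64(219), np.int64(225), 7) (200, np.int64(219), np.int64(225), 7) (201, np.int64(219), np.int64(225), 7) (202, np.int64(219), np.int64(225), 7) (203, np.int64(219), np.int64(225), 7) (204, np.int64(219), np.int64(226), 8) (205, np.int64(219), np.int64(226), 8) (206, np.int64(219), np.int64(226), 8) (207, np.int64(219), np.int64(226), 8) (208, np.int64(220), np.int64(226), 7) (209, np.int64(220), np.int64(226), 7) (210, np.int64(220), np.int64(226), 7) (211, np.int64(220), np.int64(226), 7) (212, np.int64(220), np.int64(226), 7) (213, np.int64(220), np.int64(226), 7) (214, np.int64(220), np.int64(226), 7) (215, np.int64(220), np.int64(226), 7) (216, np.int64(220), np.int64(226), 7) (217, np.int64(220), np.int64(226), 7) (218, np.int64(222), np.int64(226), 5) (219, np.int64(221), np.int64(227), 7) (220, np.int64(221), np.int64(227), 7) (221, np.int64(221), np.int64(227), 7) (222, np.int64(221), np.int64(227), 7) (223, np.int64(222), np.int64(226), 5) 
vertical axis at TCP [[221.38166229 194.49519507]]

vertical axis at TCP [[223.66809321 223.55638912]]
ring expected [[225.50350236 251.32778543]]
wrist blue 1673 [0.5266 0.2135 0.0956] [0.6182 0.3028 0.4168]
((539.5675659179688, 251.35519409179688), (20.327770233154297, 19.521303176879883), 65.23959350585938)
ring enclosing ((591.1043701171875, 259.9892272949219), 50.68532943725586) 1039
```

View pics/w5.png

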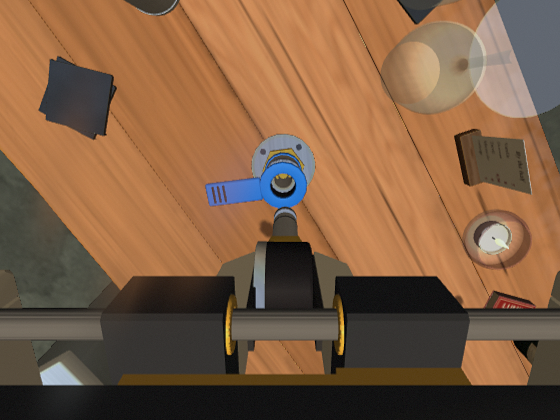

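The wrist view shows the ring centre at about (283,185), and the tip at (286,212) in front of it. The tip is thus roughly 3 px to the right.

```bash
python3 - <<'E'
from h import *
f=np.load("wrist5.npz");p,d,T=f["p"],f["d"],f["T"];K=tuple(calibration("wrist")[k] for k in("fx","fy","cx","cy"))
b=masks(p)["blue"].astype(np.uint8);b[:,:200]=0;b[:150]=0;b[230:]=0
cs,_=cv2.findContours(b,cv2.RETR_CCOMP,cv2.CHAIN_APPROX_NONE)
c=max(cs,key=len)[:,0];w=onplane(c,.1,K,T)[:,:2]
t=np.array([-.918,.397]);c0=np.array([.575,.233])
for _ in range(4):
    k=w[(w-c0)@t<.004]; A=np.c_[2*k,np.ones(len(k))];s=np.linalg.lstsq(A,(k**2).sum(1),rcond=None)[0];c0=s[:2];
    r=np.sqrt(s[2]+c0@c0)
print("ring",c0.round(4),r.round(4))
W=cloud(d,K,T)
for v in range(205,236,3):
    u=np.where((W[v,:,2]>.15)&(W[v,:,2]<.25)&(np.abs(np.arange(560)-286)<22))[0]
    if len(u): print(v,u.min(),u.max(),np.median(W[v,u],0).round(4))
print("tip onplane .173",onplane([[285,209],[286,213]],.1715,K,T).round(4))
E
```

```text
ring [0.5743 0.2405] 0.0254
208 279 290 [0.5788 0.2376 0.1795]
211 276 294 [0.5786 0.236  0.1821]
214 275 295 [0.5791 0.2372 0.1906]
217 274 296 [0.5793 0.2371 0.1976]
220 274 296 [0.579  0.2373 0.2024]
223 274 296 [0.5793 0.2377 0.2085]
226 273 296 [0.579  0.2375 0.2139]
229 273 296 [0.5792 0.2372 0.2185]
232 273 297 [0.5794 0.2377 0.223 ]
235 272 297 [0.579  0.2375 0.2283]
tip onplane .173 [[0.5774 0.2345 0.1715]
 [0.5764 0.2315 0.1715]]
```

```bash
python3 - <<'E'
from h import *
f=np.load("wrist5.npz");p,d,T=f["p"],f["d"],f["T"];K=tuple(calibration("wrist")[k] for k in("fx","fy","cx","cy"))
W=cloud(d,K,T);b=masks(p)["blue"]
b=b&(W[...,2]>.094)&(W[...,2]<.106)
print(W[b][:,2].mean())
q=W[b][:,:2];t=np.array([-.918,.397]);n=np.array([.397,.918])
c0=np.array([.575,.233])
for _ in range(6):
    r=q-c0;rad=np.hypot(*r.T);k=(r@t<.01);a=np.arctan2(r[k]@n,r[k]@t)
    # mean ring radius per angular bin (annulus 11.5-22.5)
    m=[q[k][(a>=lo)&(a<lo+.3)] for lo in np.arange(-3.14,3.14,.3)]
    inn=np.array([x[np.hypot(*(x-c0).T).argmin()] for x in m if len(x)>4]);out=np.array([x[np.hypot(*(x-c0).T).argmax()] for x in m if len(x)>4])
    res=[]
    for e in(inn,out):
        s=np.linalg.lstsq(np.c_[2*e,np.ones(len(e))],(e**2).sum(1),rcond=None)[0];res.append((s[:2],np.sqrt(s[2]+s[:2]@s[:2])))
    c0=(res[0][0]+res[1][0])/2
print(res,c0)
tb=q[(q-c0)@t>.03];print("tab",cv2.minAreaRect((tb*1000).astype(np.float32)))
f=np.load("top0.npz");Kt,Tt=cam("top");w=cloud(f["d"],Kt,Tt)
# flange circle in wrist (z~0.005)
E
```

```text
0.09973122960296753
[(array([0.57538151, 0.23524881]), np.float64(0.012063979996601118)), (array([0.57672387, 0.23496388]), np.float64(0.020910422705380648))] [0.57605269 0.23510634]
tab ((539.5947875976562, 251.29660034179688), (20.233980178833008, 19.826351165771484), 65.8447036743164)
```

Call:
{"name": "move_arm", "arguments": {
  "series": [
    [0,0.003,-0.03,0.002,0.001,-0.002],
    [0,0.003,-0.055,0.002,0.001,-0.002],
    [0,0.003,-0.07,0.002,0.001,-0.002],
    [0,0.003,-0.07,0.002,0.001,-0.002],
    [0,0.003,-0.07,0.002,0.001,-0.002]
  ]
}}

```text
clock: 9.55
position: [0.5757, 0.2352, 0.2076]
ee_rot: [-2.74, -1.536, -0.003]
force: [0.4, 0.1, -1.2]
width: 0.261
gripper_force: 35.0
```

```bash
python3 - <<'E'
from h import *
go([.5755,.234,.19],58.5)
s=readout.observe();p,d=get_image("wrist");K,T=cam("wrist",s);cv2.imwrite("pics/w6.png",cv2.resize(p[130:270,200:370,::-1],None,fx=4,fy=4,interpolation=2))
q,e=get_image("scene");cv2.imwrite("pics/s6.png",cv2.resize(q[190:300,180:280,::-1],None,fx=5,fy=5))
W=cloud(d,K,T);m=W[masks(p)["blue"]&(W[...,2]>.094)&(W[...,2]<.106)]
k=(m[:,:2]-[.575,.233])@[-.918,.397]<.015;o=m[k][:,:2];n=np.array([.397,.918]);t=np.array([-.918,.397]);print(len(o),"n-extent",(o@n).min(),(o@n).max(),"mid",((o@n).min()+(o@n).max())/2,"TCP",s["position"][:2]@n,"t min+.0225",(o@t).min()+.0225,"TCP",s["position"][:2]@t)
a=W[(np.hypot(W[...,0]-.578,W[...,1]-.237)<.02)&(W[...,2]>.125)&(W[...,2]<.175)];print("stem",len(a),np.median(a,0),a[:,:2].min(0),a[:,:2].max(0))
E
```

```text
t 9.55 shift [-0.0002 -0.0016 -0.0234] turn [-0.001  0.001 -0.001] mm 17.6 deg 0.1 F [ 0.4  0.1 -1.2] pos [0.5757 0.2352 0.2076]
1116 n-extent 0.42394108969128885 0.4663226658526749 mid 0.4451318777719819 TCP 0.44446737120753266 t min+.0225 -0.4341338864706172 TCP -0.4350801305791232
stem 586 [0.57918533 0.24129738 0.15301478] [0.56917547 0.23062518] [0.58326554 0.24322247]
```

View pics/w6.png

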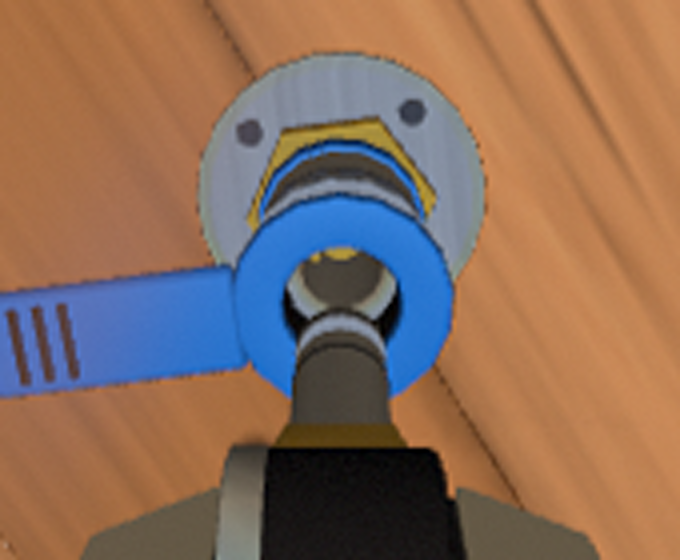

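View pics/s6.png

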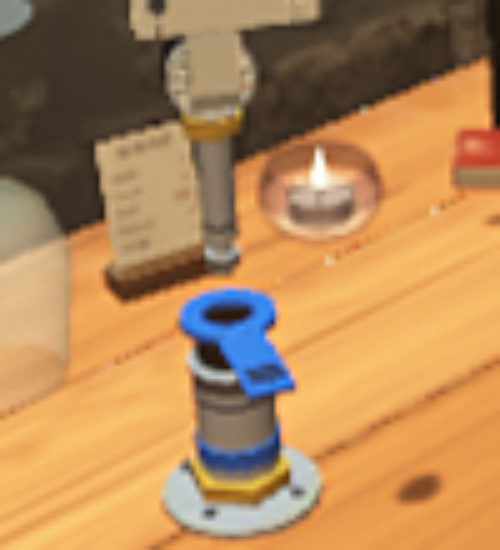

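The wrist crop shows the stem centred on the ring sideways, within about 1 px. The scene crop puts it about 1.5 mm too far along +x+y, so I'll correct that and go down, watching the force.

Call:
{"name": "move_arm", "arguments": {
  "series": [
    [-0.0007,-0.0018,-0.008,-0.001,0.001,-0.001],
    [-0.0007,-0.0018,-0.02,-0.001,0.001,-0.001],
    [-0.0007,-0.0018,-0.03,-0.001,0.001,-0.001],
    [-0.0007,-0.0018,-0.036,-0.001,0.001,-0.001],
    [-0.0007,-0.0018,-0.04,-0.001,0.001,-0.001]
  ]
}}

```text
clock: 10.15
position: [0.5745, 0.234, 0.1762]
ee_rot: [-2.74, -1.536, 0.002]
force: [-0.8, 0.2, -0.9]
width: 0.258
gripper_force: 35.0
```

Call:
{"name": "move_arm", "arguments": {
  "series": [
    [0,0,-0.003,0,0,0],
    [0,0,-0.006,0,0,0],
    [0,0,-0.009,0,0,0]
  ]
}}

```text
clock: 10.45
position: [0.5749, 0.2343, 0.1703]
ee_rot: [-2.741, -1.536, -0.0]
force: [-0.9, -0.1, -2.6]
width: 0.263
gripper_force: 35.0
```

Call:
{"name": "move_arm", "arguments": {
  "series": [
    [0,0,-0.003,0,0,0],
    [0,0,-0.006,0,0,0],
    [0,0,-0.009,0,0,0],
    [0,0,-0.012,0,0,0]
  ]
}}

```text
clock: 10.85
position: [0.5748, 0.2341, 0.1611]
ee_rot: [2.741, 1.536, -0.0]
force: [-0.5, 0.0, -2.6]
width: 0.256
gripper_force: 35.0
```

Call:
{"name": "move_arm", "arguments": {
  "series": [
    [0,0,-0.002,0,0,0],
    [0,0,-0.004,0,0,0],
    [0,0,-0.006,0,0,0]
  ]
}}

```text
clock: 11.15
position: [0.5748, 0.2342, 0.1567]
ee_rot: [-2.741, -1.536, 0.0]
force: [-0.2, -0.2, -2.3]
width: 0.259
gripper_force: 35.0
```

Call:
{"name": "move_arm", "arguments": {
  "series": [
    [0,0,-0.002,0,0,0],
    [0,0,-0.004,0,0,0],
    [0,0,-0.006,0,0,0]
  ]
}}

```text
clock: 11.45
position: [0.5752, 0.2345, 0.1524]
ee_rot: [-2.74, -1.536, -0.002]
force: [1.6, 0.8, -1.6]
width: 0.257
gripper_force: 35.0
```

Call:
{"name": "move_arm", "arguments": {
  "series": [
    [0,0,-0.002,0,0,0],
    [0,0,-0.004,0,0,0],
    [0,0,-0.006,0,0,0]
  ]
}}

```text
clock: 11.75
position: [0.5752, 0.2345, 0.148]
ee_rot: [-2.74, -1.536, -0.002]
force: [1.8, 1.6, 0.0]
width: 0.259
gripper_force: 35.0
```

Call:
{"name": "move_arm", "arguments": {
  "series": [
    [0.0006,0.0006,-0.002,0,0,0],
    [0.0008,0.0008,-0.004,0,0,0],
    [0.0008,0.0008,-0.006,0,0,0]
  ]
}}

```text
clock: 12.05
position: [0.5753, 0.2347, 0.143]
ee_rot: [2.741, 1.536, -0.001]
force: [1.3, 1.3, -0.9]
width: 0.262
gripper_force: 35.0
```

Call:
{"name": "move_arm", "arguments": {
  "series": [
    [0,0,-0.002,0,0,0],
    [0,0,-0.004,0,0,0],
    [0,0,-0.006,0,0,0]
  ]
}}

```text
clock: 12.35
position: [0.5753, 0.2347, 0.1386]
ee_rot: [2.741, 1.536, -0.0]
force: [0.7, 1.6, -1.0]
width: 0.263
gripper_force: 35.0
```

Call:
{"name": "move_arm", "arguments": {
  "series": [
    [0.0002,0.0006,-0.002,0,0,0],
    [0.0002,0.0006,-0.004,0,0,0],
    [0.0002,0.0006,-0.006,0,0,0]
  ]
}}

```text
clock: 12.65
position: [0.5754, 0.2351, 0.1343]
ee_rot: [2.741, 1.536, -0.001]
force: [-0.4, -0.2, 4.1]
width: 0.26
gripper_force: 35.0
```

Call:
{"name": "move_arm", "arguments": {
  "series": [
    [0,0,-0.002,0,0,0],
    [0,0,-0.004,0,0,0],
    [0,0,-0.006,0,0,0]
  ]
}}

```text
clock: 12.95
position: [0.5757, 0.2351, 0.1305]
ee_rot: [2.74, 1.535, 0.001]
force: [-1.8, -1.6, 9.5]
width: 0.26
gripper_force: 35.0
```

Call:
{"name": "move_arm", "arguments": {
  "series": [
    [0,0,-0.002,0,0,0],
    [0,0,-0.004,0,0,0],
    [0,0,-0.005,0,0,0]
  ]
}}

```text
clock: 13.25
position: [0.5758, 0.2351, 0.1267]
ee_rot: [2.74, 1.535, 0.001]
force: [0.1, -1.1, 7.0]
width: 0.26
gripper_force: 35.0
```

Call:
{"name": "move_arm", "arguments": {
  "series": [
    [0,0,-0.0013,0,0,0],
    [0,0,-0.0026,0,0,0],
    [0,0,-0.004,0,0,0]
  ],
  "squeeze": 50
}}

```text
clock: 13.55
position: [0.5758, 0.2351, 0.1238]
ee_rot: [2.74, 1.535, 0.001]
force: [-1.8, -1.3, 7.0]
width: 0.259
gripper_force: 50.0
```

Call:
{"name": "move_arm", "arguments": {
  "series": [
    [0,0,-0.001,0,0,0],
    [0,0,-0.002,0,0,0],
    [0,0,-0.003,0,0,0]
  ]
}}

```text
clock: 13.85
position: [0.5758, 0.2352, 0.1216]
ee_rot: [2.74, 1.535, 0.001]
force: [-1.1, -1.8, 9.1]
width: 0.258
gripper_force: 50.0
```

Call:
{"name": "move_arm", "arguments": {
  "series": [
    [0,0,-0.0007,0,0,0],
    [0,0,-0.0014,0,0,0],
    [0,0,-0.002,0,0,0]
  ]
}}

```text
clock: 14.15
position: [0.5757, 0.2352, 0.12]
ee_rot: [2.74, 1.535, 0.001]
force: [-0.7, -0.7, 8.0]
width: 0.258
gripper_force: 50.0
```

Call:
{"name": "move_arm", "arguments": {
  "series": [
    [0,0,-0.0006,0,0,0],
    [0,0,-0.0012,0,0,0]
  ]
}}

```text
clock: 14.35
position: [0.5758, 0.2352, 0.1193]
ee_rot: [2.74, 1.536, 0.001]
force: [-1.1, -2.7, 12.0]
width: 0.255
gripper_force: 50.0
```

Call:
{"name": "move_arm", "arguments": {
  "series": [
    [0,0,-0.0006,0,0,0],
    [0,0,-0.001,0,0,0]
  ]
}}

```text
clock: 14.55
position: [0.5759, 0.2353, 0.1192]
ee_rot: [2.74, 1.535, 0.002]
force: [-3.2, -2.3, 16.7]
width: 0.258
gripper_force: 50.0
```

Call:
{"name": "move_arm", "arguments": {
  "series": [
    [0,0,0,0,0,0]
  ]
}}

```text
clock: 14.65
position: [0.5759, 0.2353, 0.1192]
ee_rot: [2.74, 1.535, 0.002]
force: [-3.2, -2.5, 14.8]
width: 0.261
gripper_force: 50.0
```

Call:
{"name": "move_arm", "arguments": {
  "series": [
    [0,0,-0.0006,0,0,0],
    [0,0,-0.0008,0,0,0]
  ]
}}

```text
clock: 14.85
position: [0.576, 0.2354, 0.1191]
ee_rot: [2.74, 1.535, 0.002]
force: [-4.4, -2.8, 19.8]
width: 0.258
gripper_force: 50.0
```

Call:
{"name": "move_arm", "arguments": {
  "series": [
    [0,0,0.001,0,0,0],
    [0,0,0.002,0,0,0],
    [0,0,0.003,0,0,0],
    [0,0,0.004,0,0,0]
  ]
}}

```text
clock: 15.25
position: [0.5757, 0.2351, 0.1206]
ee_rot: [2.74, 1.535, 0.001]
force: [0.3, -0.8, 0.4]
width: 0.262
gripper_force: 50.0
```

Call:
{"name": "move_arm", "arguments": {
  "series": [
    [0,0,0.0007,0,0,0],
    [0,0,0.0013,0,0,0]
  ]
}}

```text
clock: 15.45
position: [0.5756, 0.235, 0.1207]
ee_rot: [2.741, 1.536, -0.0]
force: [1.7, -0.2, -3.4]
width: 0.259
gripper_force: 50.0
```

Held against the pull (−3.4 N at the same height), so it is locked. I'll release it.

Call:
{"name": "move_arm", "arguments": {
  "series": [
    [0,0,-0.0008,0,0,0],
    [0,0,-0.0008,0,0,0]
  ]
}}

```text
clock: 15.65
position: [0.5756, 0.2351, 0.1206]
ee_rot: [2.741, 1.536, -0.0]
force: [1.0, -0.7, 3.0]
width: 0.257
gripper_force: 50.0
```

Call:
{"name": "move_arm", "arguments": {
  "series": [
    [0,0,0,0,0,0],
    [0,0,0,0,0,0],
    [0,0,0,0,0,0],
    [0,0,0,0,0,0],
    [0,0,0,0,0,0]
  ],
  "claw": 0.3
}}

```text
clock: 16.15
position: [0.5754, 0.2352, 0.1203]
ee_rot: [-2.74, -1.536, 0.001]
force: [0.1, -0.5, -0.5]
width: 0.633
gripper_force: 0.0
```

Call:
{"name": "move_arm", "arguments": {
  "series": [
    [0,0,0.01,0,0,0],
    [0,0,0.05,0,0,0],
    [0,0,0.1,0,0,0],
    [0,0,0.15,0,0,0],
    [0,0,0.17,0,0,0]
  ]
}}

```text
clock: 16.65
position: [0.5767, 0.2363, 0.2527]
ee_rot: [2.74, 1.536, 0.009]
force: [-0.5, 0.4, 0.4]
width: 0.652
gripper_force: 0.0
```

Call:
{"name": "move_arm", "arguments": {
  "series": [
    [-0.05,0,0,0,0,0],
    [-0.1,0,0,0,0,0],
    [-0.15,0,0,0,0,0],
    [-0.15,0,0,0,0,0],
    [-0.15,0,0,0,0,0]
  ]
}}

```text
clock: 17.15
position: [0.4629, 0.2353, 0.2489]
ee_rot: [2.739, 1.537, 0.002]
force: [-0.3, -0.4, 0.5]
width: 0.65
gripper_force: 0.0
```

```bash
python3 - <<'E'
from h import *
print(readout.observe()["clock"],readout.observe()["force"])
for n in("scene","top"):
    p,d=get_image(n);K,T=cam(n);w=cloud(d,K,T)
    q=w[(np.hypot(w[...,0]-.576,w[...,1]-.235)<.035)&(w[...,2]>.112)&(w[...,2]<.2)];print(n,len(q),q.min(0).round(3),q.max(0).round(3))
    r=w[(np.hypot(w[...,0]-.54,w[...,1]+.206)<.035)&(w[...,2]>.08)];print("red",np.median(r,0).round(4))
    o=np.load(n+"0.npz")["p"].astype(int);df=(np.abs(o-p).max(-1)>40);print([(x,y,int(df[y:y+40,x:x+40].sum())) for y in range(0,420,40) for x in range(0,560,40) if df[y:y+40,x:x+40].sum()>60])
E
```

```text
17.15 [-0.32181245 -0.41225433  0.50123955]
scene 312 [0.553 0.215 0.112] [0.591 0.26  0.155]
red [ 0.5484 -0.2033  0.0985]
[(200, 0, 509), (240, 0, 885), (280, 0, 222), (480, 0, 273), (520, 0, 334), (200, 40, 230), (240, 40, 362), (480, 40, 389), (520, 40, 350), (200, 80, 94), (240, 80, 401), (480, 80, 567), (520, 80, 773), (200, 120, 206), (240, 120, 1251), (480, 120, 882), (520, 120, 592), (240, 160, 930), (280, 160, 102), (320, 160, 220), (480, 160, 562), (520, 160, 533), (200, 200, 159), (240, 200, 155), (480, 200, 241), (520, 200, 1380), (200, 240, 191), (520, 240, 516)]
top 88 [0.567 0.214 0.113] [0.593 0.249 0.156]
red [ 0.5429 -0.2065  0.0993]
[(0, 160, 191), (40, 160, 489), (0, 200, 1002), (40, 200, 1191), (80, 200, 546), (120, 200, 665), (160, 200, 512), (360, 200, 217), (0, 240, 212), (40, 240, 896), (80, 240, 1432), (120, 240, 1258), (160, 240, 284), (0, 280, 1315), (40, 280, 1513), (80, 280, 933), (120, 280, 798), (0, 320, 810), (40, 320, 871), (80, 320, 917), (120, 320, 683), (200, 400, 64)]
```

Gauge top is at 0.155 m (tip about 0.033 m), which fits locked home in blue. The red collar is back up and nothing else has moved.

```bash
python3 -c "
from cell import ticket;print(ticket.sign_off())"
```

```text
the job is handed in; nothing more can be done
None
```

The gauge is out of the red outlet and locked in the blue one: it reached the end stop at about 20 N and held against a light upward pull, and the job is handed in at about 17 s.

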